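# Drive the seat bushing out of a valve housing

## Task

Take the thick drift with the red handle from the wooden rack, put its shank into the bore of the metal housing on the blue stand and push it down, so that the tight brass bushing is driven out and drops into the blue catch tray below. Push until the drift's collar sits on top of the housing and leave the drift standing there; leave the thin blue-handled drift in the rack.

Things in the scene. Friction and masses are not known exactly. Their poses are not given: they have to be found in the camera images.
- bore (a point): Centre of the mouth of the 38 mm bore, which runs straight down through the housing; in the plane of the housing's top face, 116 mm above the table. The housing is an aluminium block 108 x 108 x 50 mm on four posts over a blue catch tray. Round the bore its top bears four dark post caps 5 mm high, 46 mm from the centre in x and in y.
- stand: The whole stand (tray, posts and housing), fixed to the table; origin on the table under the bore's axis, z up, x and y along the block's sides. The housing spans heights 66 to 116 mm; below it is free air down to the tray.
- tray (a point): Centre of the catch tray's floor, 5 mm above the table, under the bore's axis; the free inside is 120 x 120 mm with walls 24 mm high.
- bushing_center (a point): Centre of the brass bushing, a ring of 34 mm outer diameter, 20 mm hole, 22 mm high. At the start it sits in the bore, its top 21 mm below the housing's top face, gripped by four sprung plungers in the bore's wall; it takes about 8 to 12 N to push down and comes free and falls after about 20 mm.
- red_drift_grip (a point): Middle of the red drift's round handle, 26 mm in diameter, 58 mm tall, z up along it; 115 mm above the table at the start. The drift (0.16 kg) stands upright in the rack. Below the handle: a dark collar 58 mm in diameter, 6 mm thick, its underside 35 mm below this point, resting on the rack; then a steel shank 24 mm in diameter, 62 mm long.
- red_drift_tip (a point): Centre of the tip of the red drift's shank, 97 mm below the middle of its handle. In the rack the shank hangs through a 28 mm hole.
- blue_drift_grip (a point): Middle of the handle of the other drift: the same handle in blue and the same collar, but a thin 8 mm shank that would slip through the bushing's hole. It stands in the rack 110 mm from the red drift; which of them is on which side varies. Its top is 144 mm above the table.
- rack: The fixed wooden rack, 60 x 180 mm and 80 mm high; origin on the table at its centre; its y axis runs along the row of its two holes, 55 mm either side of the centre.
- bushing: The brass bushing itself; origin at the centre of its lower face.
- red_drift: The red drift itself; origin at the centre of its collar's underside.

How it is judged (in metres and radians):
On the way, in this order (a step that is already met when the one before it is completed fails the run):
1. the red drift's shank is in the mouth of the bore while the bushing still sits in the housing (horizontal distance between red_drift_tip and bore below 0.015 m and z of red_drift_tip in the frame of stand below 0.113 m and z of bushing_center in the frame of stand above 0.075 m), for 0.02 s.
2. the bushing has been driven out into the catch tray with the red drift's shank still in the bore (horizontal distance between red_drift_tip and bore below 0.015 m and z of red_drift_tip in the frame of stand below 0.113 m and z of bushing_center in the frame of stand below 0.035 m and horizontal distance between bushing_center and tray below 0.07 m), for 0.1 s.
At the end, for the whole second after the job is handed in: The bushing lies at rest in the catch tray (its centre less than 35 mm above the table and within 70 mm of the tray's centre). The red drift stands still and released in the bore: collar within 12 mm of the housing's top, shank tip within 15 mm of the bore's axis, upright within 10 degrees (z of bushing_center in the frame of stand below 0.035 m and horizontal distance between bushing_center and tray below 0.07 m and linear speed of each of bushing, red_drift below 0.03 m/s and horizontal distance between red_drift_tip and bore below 0.015 m and z of red_drift_tip in the frame of stand below 0.066 m and angle between red_drift_grip's own z axis and vertical below 0.18 rad); the robot touches nothing.
It fails at once if the blue drift is moved more than 30 mm from its place in the rack (distance of blue_drift_grip from where it was at the start of the episode above 0.03 m).
It also fails if it takes over 42 s, if anything falls off the work surface, if the arm or the gripper's body presses on something with over 40 N, if the wrist force passes 120 N, or if a joint passes its speed limit or range.

## Robot

A 7-joint arm with a two-finger parallel gripper is mounted at the origin on the work surface; the furniture and walls round the work are solid. World frame = base frame: x ahead of the robot, y to its left, z up, the work surface at z = 0. Lengths are in mm, angles in rad, forces in N, time in s.
With the tool pointing down it reaches from about 400 to 850 mm from the base axis. Payload 4.5 kg.
Tool frame: the origin (TCP) lies between the finger pads; the fingertips stand 19 mm ahead of it and the grasp point (between the pads) is the TCP; z points along the fingers, y is the line along which they close (so a half turn about z gives the same grasp; the last joint's range is limited). The gripper opens to 88 mm and grips with 3 to 60 N. Pads are 18 mm wide; open, the fingers measure 123 mm over their backs; the gripper's body (75 mm by 187 mm) begins 45 mm behind the grasp point.
Start: joints at [1.201, 0.689, -0.195, 1.565, 0.157, 0.902, -0.215], TCP at [245.602, -574.745, 257.743] pointing down, gripper open.
Joint ranges: [-3.01, 3.01], [-0.46, 2.08], [-1.47, 1.51], [0.13, 2.56], [-1, 4.14], [0.04, 2.09], [-2.66, 2.66]. Speed limits (rad/s): [2.57, 2.57, 3.14, 3.14, 3.14, 3.14, 3.14].

## Interface

Orientations are given as a 3x3 rotation matrix whose columns are the frame's x, y, z axes.
In Python, from cell import * gives the robot as it stands.
- The arm moves only by the tool servo_tool, never from a script. Its argument "steps" is a list of rows, each a list of 2 entries, a list of its own where there are three numbers: the shift along the world's x, y, z in mm, then the turn about the world's z in rad. A call has 1 to 12 rows; each row is the pose to reach, as a shift and turn from the pose commanded when the call began; what a row does not reach only later rows make up. A row lasts 1/12 s, in which the tool goes at most 41.7 mm and 7.16 degrees, less where a joint would pass 70% of its speed; a pose out of reach is approached as far as the arm can. A call with a gripper value outside its range is refused whole. "gripper" is the opening, from 0 (shut) to 1 (fully open), set as the call begins (left out, the last holds). The fingers move at their own pace and stop on an object; "force" is the grip in N (left out, the last holds). Time passes only in rows, so rows that repeat a pose let the fingers close. It gives the time, the measured TCP pose, the force, the opening and the grip force at its end, in the units of the state.
- sense(): the state, without advancing time (a new reading comes with each control period).
- read_camera(name): name is "side" or "top"; returns the picture (480x640x3 uint8, red, green, blue); there is no depth.
- camera_model(name): a dict with "fx", "fy", "cx", "cy" (pixels), "distortion" ([k1, k2, p1, p2, k3] as OpenCV has them; the pictures are not rectified), "extrinsics" (4x4, takes a point from world to camera coordinates). Camera axes: x right, y up, looking along -z (the intrinsics and any distortion apply to the point x, -y, -z); pixel columns grow to the right and rows downward; lengths in mm; the calibration is good to about 2 mm. A picture is of the moment at which its call begins. camera_model takes no time and is no camera call.
- finish_job(): hands the job in; it is judged then, once.
The state is a dict: "time": time; "q": joint angles; "joint_velocities": joint speeds; "joint_torque": joint torques, N m; "eef_pos": TCP position; "orientation": TCP orientation; "wrist_force": force on the tool from outside, world axes, zero at the start; "wrist_torque": the same for the moment, N m; "width": finger opening in mm; "finger_force": force on a finger pad.
Only numpy, scipy, OpenCV 4.12 (cv2) and the standard library are available. Lean on these libraries where they do the work, as an engineer would, in place of code of your own. Each camera call takes 0.05 s, during which the arm holds its last target. There are 200 camera calls.

## Working session

There is one attempt and no reset: what is moved stays moved. The work goes in short steps, Python scripts to look and compute and a tool call to move; the robot and the scene stay as the last step left them, time stands still between calls to the robot, and variables do not carry over. Pictures are saved under pics/ and viewed, at most 10 in all, crops included, and the job is handed in when it is done.

Besides the shell and the picture viewer there is one more tool, called after ">>>" in YAML: its name, and indented under it one key for each argument. servo_tool: Moves the arm, as the interface text tells. Its arguments: {"type":"object","properties":{"steps":{"type":"array"},"gripper":{"type":"number"},"force":{"type":"number"}},"required":["steps"]}

```bash
mkdir -p pics; python3 - <<'E'
from cell import *
import cv2
for n in("top","side"):
    cv2.imwrite(f"pics/{n}0.png",read_camera(n)[:,:,::-1]); m=camera_model(n); print(n,m)
s=sense();print(s['time'],s['eef_pos'],s['orientation'],s['width'])
E
```

```text
top {'fx': 604.5690047708439, 'fy': 604.5690047708439, 'cx': 315.73690757245066, 'cy': 240.62129765210366, 'distortion': array([-0.04536687,  0.        ,  0.        ,  0.        ,  0.        ]), 'extrinsics': array([[-1.14626820e-02, -9.99881084e-01,  1.03162317e-02,
         1.64985039e+01],
       [ 9.97348314e-01, -1.06909293e-02,  7.19864175e-02,
        -5.00929768e+02],
       [-7.18675671e-02,  1.11140337e-02,  9.97352260e-01,
        -1.12266767e+03],
       [ 0.00000000e+00,  0.00000000e+00,  0.00000000e+00,
         1.00000000e+00]])}
side {'fx': 456.7756645171248, 'fy': 456.7756645171248, 'cx': 318.7517508917836, 'cy': 242.38530399141234, 'distortion': array([-0.07504847,  0.        ,  0.        ,  0.        ,  0.        ]), 'extrinsics': array([[-9.85169895e-01, -1.69981210e-01, -2.33809108e-02,
         5.07825125e+02],
       [ 3.99561795e-02, -3.59796936e-01,  9.32174699e-01,
        -9.72490004e+01],
       [-1.66864563e-01,  9.17416238e-01,  3.61252909e-01,
        -8.04255380e+02],
       [ 0.00000000e+00,  0.00000000e+00,  0.00000000e+00,
         1.00000000e+00]])}
0.1 [ 245.32551852 -574.27082795  256.98311766] [[ 9.19559600e-01  3.92949871e-01 -7.34973660e-04]
 [ 3.92950546e-01 -9.19558432e-01  1.46937623e-03]
 [-9.84600258e-05 -1.63998732e-03 -9.99998650e-01]] 88.1532844561782
```

View pics/top0.png

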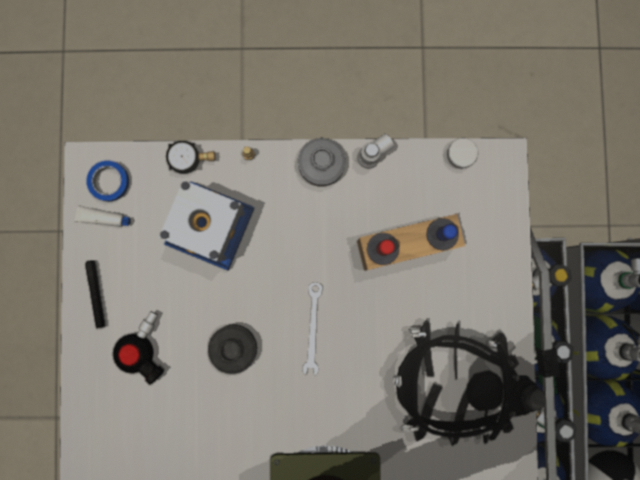

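View pics/side0.png

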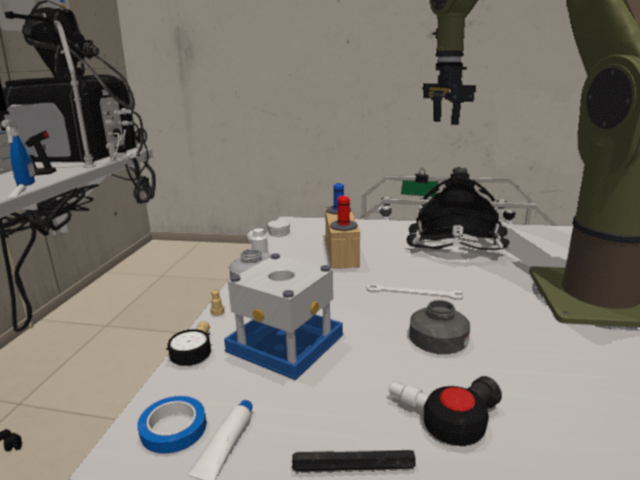

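The top view shows the red handle at about (387,247), the blue one at (450,232), and the bore at (200,221) with caps at (185,185), (247,198), (214,255) and (165,235). The side view shows the red handle at (344,208) and the bore at (281,275).

```bash
cat > h.py <<'E'
from cell import *
import cv2, numpy as np
def ray(n,uv,z):
    m=camera_model(n);K=np.array([[m['fx'],0,m['cx']],[0,m['fy'],m['cy']],[0,0,1]])
    a=cv2.undistortPoints(np.array([[uv]],float),K,m['distortion'])[0,0]
    E=m['extrinsics'];R=E[:3,:3];o=-R.T@E[:3,3];d=R.T@[a[0],-a[1],-1]
    return o+d*(z-o[2])/d[2]
def proj(n,P):
    m=camera_model(n);K=np.array([[m['fx'],0,m['cx']],[0,m['fy'],m['cy']],[0,0,1]])
    E=m['extrinsics'];c=(E[:3,:3]@np.asarray(P,float).T).T+E[:3,3]
    return cv2.projectPoints((c*[1,-1,-1]).reshape(-1,1,3),np.zeros(3),np.zeros(3),K,m['distortion'])[0][:,0]
def blob(im,ch,box):
    x0,y0,x1,y1=box;c=im[y0:y1,x0:x1].astype(int);o=[i for i in range(3) if i!=ch]
    k=((c[...,ch]>90)&(c[...,ch]>1.8*c[...,o].max(-1))).astype(np.uint8)
    if ch==2:k=((c[...,2]>70)&(c[...,2]>1.5*c[...,:2].max(-1))).astype(np.uint8)
    n,l,s,ce=cv2.connectedComponentsWithStats(k);i=1+s[1:,4].argmax()
    return ce[i]+[x0,y0],s[i]
E
cat > m.py <<'E'
from h import *
t=cv2.imread("pics/top0.png")[:,:,::-1];s=cv2.imread("pics/side0.png")[:,:,::-1]
for nm,ch,b,b2 in(("red",0,(370,230,405,265),(330,190,358,230)),("blue",2,(435,218,465,248),(328,178,350,212))):
    c,st=blob(t,ch,b);c2,st2=blob(s,ch,b2)
    P=ray("top",c,118);print(nm,c,st,P,"side seen",c2,st2,"pred",proj("side",[[*P[:2],115]]))
g=cv2.cvtColor(t,cv2.COLOR_RGB2GRAY)
caps=[]
for u,v in((185,185),(247,198),(214,255),(165,235)):
    w=g[v-8:v+9,u-8:u+9].astype(float);k=(w<110)
    n,l,stt,ce=cv2.connectedComponentsWithStats(k.astype(np.uint8));i=1+stt[1:,4].argmax()
    p=ce[i]+[u-8,v-8];caps.append(ray("top",p,119));print(p,stt[i],caps[-1])
caps=np.array(caps);print("mean",caps.mean(0),[np.linalg.norm(caps[i]-caps[(i+1)%4]) for i in range(4)])
print("bore",ray("top",(200,221),116))
a=cv2.resize(t[170:280,150:270],None,fx=5,fy=5,interpolation=cv2.INTER_CUBIC)
b=cv2.resize(s[240:350,220:340],None,fx=5,fy=5,interpolation=cv2.INTER_CUBIC)[:, :200*1]
cv2.imwrite("pics/c1.png",a[:,:,::-1])
E
python3 m.py
```

```text
red [386.67052023 246.64739884] [ 10  10  15  15 173] [ 482.15628592 -110.02366249  118.        ] side seen [343.31284916 212.27932961] [  8  15  12  16 179] pred [[342.36366331 209.11732195]]
blue [449.38414634 231.29878049] [  8   7  14  14 164] [ 507.56866129 -219.41176682  118.        ] side seen [337.39097744 191.90977444] [  6   5  10  23 133] pred [[337.19840477 194.8769541 ]]
[184.94545455 185.27272727] [ 4  5  9  8 55] [592.28323574 237.37275616 119.        ]
[245.96407186 201.23952096] [  0   3  17  14 167] [563.26099432 131.75311536 119.        ]
[215.15909091 257.44318182] [  0   1  17  16 176] [466.72872046 184.88519703 119.        ]
[164.20754717 234.45283019] [ 3  4  9  8 53] [507.23914821 272.70867285 119.        ]
mean [532.37802469 206.67993535 119.        ] [np.float64(109.53446498938705), np.float64(110.18846581281522), np.float64(96.71637742084194), np.float64(92.09301727874939)]
bore [530.14714387 211.6025283  116.        ]
```

View pics/c1.png

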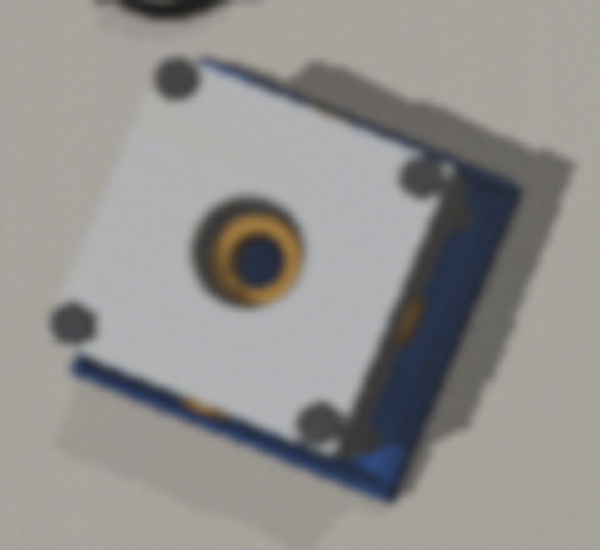

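>>> servo_tool:
  steps:
    - [[8, 10, 10], 0.06]
    - [[24, 30, 25], 0.18]
    - [[44, 56, 40], 0.3]
    - [[64, 84, 50], 0.42]
    - [[84, 112, 60], 0.54]
    - [[104, 142, 60], 0.66]
    - [[124, 172, 60], 0.78]
    - [[142, 202, 60], 0.9]
    - [[158, 232, 60], 1.02]
    - [[172, 260, 60], 1.14]
    - [[182, 280, 60], 1.24]
    - [[190, 290, 60], 1.3]
  gripper: 1

```text
time: 1.1
eef_pos: [436.6, -281.0, 317.8]
orientation: [[-0.142, 0.99, 0.0], [0.99, 0.142, 0.002], [0.002, 0.0, -1.0]]
wrist_force: [-0.5, -0.4, -0.6]
width: 88.0
finger_force: 0.0
```

>>> servo_tool:
  steps:
    - [[4, 14, 0], 0.04]
    - [[10, 40, -5], 0.08]
    - [[16, 70, -20], 0.1]
    - [[24, 100, -40], 0.1]
    - [[32, 130, -60], 0.1]
    - [[40, 155, -70], 0.1]
    - [[46, 172, -75], 0.1]
    - [[46, 175, -75], 0.1]
    - [[46, 175, -75], 0.1]

```text
time: 1.85
eef_pos: [481.3, -108.9, 242.5]
orientation: [[-0.233, 0.972, -0.001], [0.972, 0.233, 0.0], [0.0, -0.001, -1.0]]
wrist_force: [-0.2, 0.0, 0.2]
width: 88.1
finger_force: 0.0
```

```bash
python3 - <<'E'
from h import *
s=sense();print(s['time'],s['eef_pos'],s['orientation'].round(3) if hasattr(s['orientation'],'round') else s['orientation'],s['q'],s['wrist_force'])
a=read_camera("top");b=read_camera("side");cv2.imwrite("pics/s1.png",cv2.resize(b[100:300,240:460],None,fx=2.5,fy=2.5)[:,:,::-1])
E
```

```text
1.85 [ 481.33937834 -108.89910642  242.54901296] [[-0.233  0.972 -0.001]
 [ 0.972  0.233  0.   ]
 [ 0.    -0.001 -1.   ]] [ 0.47667217  0.5848077  -0.54787093  1.95954906  0.45085239  0.7203726
 -0.10811807] [-0.21970961  0.01378984  0.24891216]
```

View pics/s1.png

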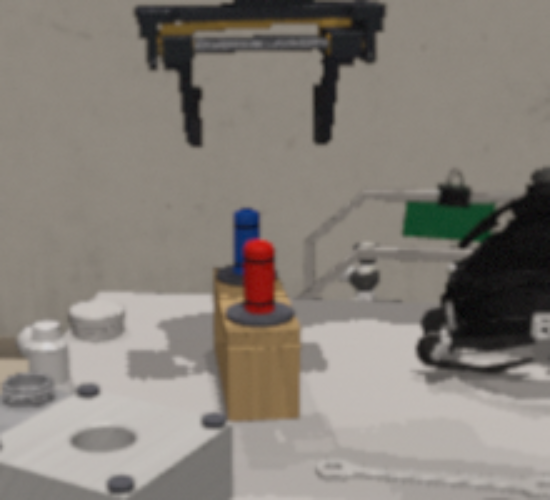

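The side crop shows the fingers centred over the red handle: finger midpoint column 258, handle column 259. The blue drift is clear, so I'll descend.

>>> servo_tool:
  steps:
    - [[0, 0, -15], 0]
    - [[0, -1, -40], 0]
    - [[0, -1, -65], 0]
    - [[0, -1, -90], 0]
    - [[0, -1, -110], 0]
    - [[0, -1, -120], 0]
    - [[0, -1, -125], 0]
    - [[0, -1, -125], 0]
    - [[0, -1, -125], 0]

```text
time: 2.7
eef_pos: [481.8, -111.8, 118.3]
orientation: [[-0.229, 0.973, 0.001], [0.973, 0.229, -0.001], [-0.001, 0.001, -1.0]]
wrist_force: [-0.4, 0.4, -0.7]
width: 88.1
finger_force: 0.0
```

>>> servo_tool:
  steps:
    - [[0, 0, 0], 0]
    - [[0, 0, 0], 0]
    - [[0, 0, 0], 0]
    - [[0, 0, 0], 0]
    - [[0, 0, 0], 0]
    - [[0, 0, 0], 0]
    - [[0, 0, 0], 0]
    - [[0, 0, 0], 0]
    - [[0, 0, 0], 0]
    - [[0, 0, 0], 0]
  gripper: 0
  force: 45

```text
time: 3.53
eef_pos: [481.6, -110.7, 117.7]
orientation: [[-0.231, 0.973, 0.0], [0.973, 0.231, 0.0], [0.0, 0.0, -1.0]]
wrist_force: [0.5, 0.3, -0.1]
width: 25.1
finger_force: 45.0
```

>>> servo_tool:
  steps:
    - [[0, 0, 8], 0]
    - [[0, 0, 24], 0]
    - [[0, 0, 45], 0]
    - [[0, 0, 70], 0]
    - [[0, 0, 95], 0]
    - [[0, 0, 115], 0]
    - [[0, 0, 130], 0]
    - [[0, 0, 138], 0]
    - [[0, 0, 140], 0]
    - [[0, 0, 140], 0]

```text
time: 4.37
eef_pos: [481.4, -110.9, 257.9]
orientation: [[-0.231, 0.973, 0.0], [0.973, 0.231, -0.0], [-0.0, 0.0, -1.0]]
wrist_force: [0.0, 0.1, -0.4]
width: 24.6
finger_force: 45.0
```

>>> servo_tool:
  steps:
    - [[2, 12, 0], 0]
    - [[6, 38, 0], 0]
    - [[11, 70, 0], 0]
    - [[16, 105, 0], 0]
    - [[22, 140, 0], 0]
    - [[27, 175, 0], 0]
    - [[33, 210, 0], 0]
    - [[38, 245, 0], 0]
    - [[43, 280, 0], 0]
    - [[47, 305, 0], 0]
    - [[49, 318, 0], 0]
    - [[50, 322, 0], 0]

```text
time: 5.37
eef_pos: [530.7, 213.9, 256.6]
orientation: [[-0.235, 0.972, -0.002], [0.972, 0.235, 0.001], [0.001, -0.002, -1.0]]
wrist_force: [0.0, 0.0, -1.3]
width: 24.6
finger_force: 45.0
```

>>> servo_tool:
  steps:
    - [[0, 0, 0], 0]
    - [[0, 0, -4], 0]
    - [[0, 0, -8], 0]
    - [[0, 0, -8], 0]
    - [[0, 0, -8], 0]

```text
time: 5.78
eef_pos: [531.5, 209.5, 249.3]
orientation: [[-0.229, 0.973, -0.001], [0.973, 0.229, -0.001], [-0.001, -0.001, -1.0]]
wrist_force: [-0.7, 0.9, -1.7]
width: 24.6
finger_force: 45.0
```

```bash
python3 - <<'E'
from h import *
s=sense();print(s['time'],s['eef_pos'],s['width'],s['wrist_force'],s['q'])
b=read_camera("side");p=s['eef_pos'];P=[[p[0],p[1],p[2]-100],[532,212.5,116],[p[0],p[1],116]];print(proj("side",P))
cv2.imwrite("pics/s2.png",cv2.resize(b[150:330,190:390],None,fx=3,fy=3,interpolation=cv2.INTER_CUBIC)[:,:,::-1])
E
```

```text
5.7833 [531.54611909 209.47236176 249.27185786] 24.632283529381738 [-0.73697578  0.89782936 -1.69385047] [-0.15251397  0.66584656 -0.5196357   1.72936917  0.41758055  0.86001091
 -0.6265066 ]
[[279.981716   251.01697749]
 [280.41598922 273.20841183]
 [281.23783349 272.34127785]]
```

View pics/s2.png

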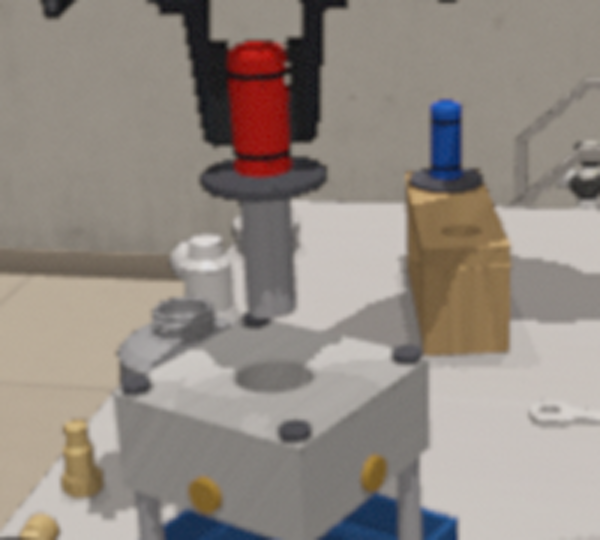

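The drift hangs vertical. Its tip at crop (271,305) is aligned with the bore at (274,376) to within a millimetre or so, and the blue drift is undisturbed. I'll lower it.

>>> servo_tool:
  steps:
    - [[0, 1, -5], 0]
    - [[0, 1, -15], 0]
    - [[0, 1, -25], 0]
    - [[0, 1, -35], 0]
    - [[0, 1, -45], 0]
    - [[0, 1, -50], 0]
    - [[0, 1, -50], 0]
    - [[0, 1, -50], 0]

```text
time: 6.5
eef_pos: [531.5, 212.3, 199.3]
orientation: [[-0.231, 0.973, -0.001], [0.973, 0.231, -0.0], [-0.0, -0.001, -1.0]]
wrist_force: [0.9, -0.3, -1.9]
width: 24.6
finger_force: 45.0
```

>>> servo_tool:
  steps:
    - [[0, 0, -3], 0]
    - [[0, 0, -6], 0]
    - [[0, 0, -9], 0]
    - [[0, 0, -12], 0]
    - [[0, 0, -15], 0]
    - [[0, 0, -18], 0]
    - [[0, 0, -21], 0]
    - [[0, 0, -24], 0]
    - [[0, 0, -24], 0]

```text
time: 7.25
eef_pos: [532.5, 212.6, 176.4]
orientation: [[-0.231, 0.973, 0.002], [0.973, 0.231, 0.001], [0.0, 0.002, -1.0]]
wrist_force: [1.0, 0.2, 2.3]
width: 24.3
finger_force: 45.0
```

>>> servo_tool:
  steps:
    - [[0, 0, -4], 0]
    - [[0, 0, -8], 0]
    - [[0, 0, -12], 0]
    - [[0, 0, -15], 0]
    - [[0, 0, -18], 0]
    - [[0, 0, -20], 0]
    - [[0, 0, -20], 0]
    - [[0, 0, -20], 0]

```text
time: 7.92
eef_pos: [531.5, 212.3, 155.5]
orientation: [[-0.231, 0.973, -0.0], [0.973, 0.231, -0.0], [0.0, -0.0, -1.0]]
wrist_force: [0.2, 0.2, -1.7]
width: 24.9
finger_force: 45.0
```

```bash
python3 - <<'E'
from h import *
b=read_camera("side");s=sense();print(s['time'],s['eef_pos'],s['wrist_force'])
cv2.imwrite("pics/s3.png",cv2.resize(b[180:380,190:390],None,fx=3,fy=3,interpolation=cv2.INTER_CUBIC)[:,:,::-1])
E
```

```text
7.9667 [531.63012994 212.34350732 155.74783603] [-0.21194164 -0.16214385 -1.92781796]
```

View pics/s3.png

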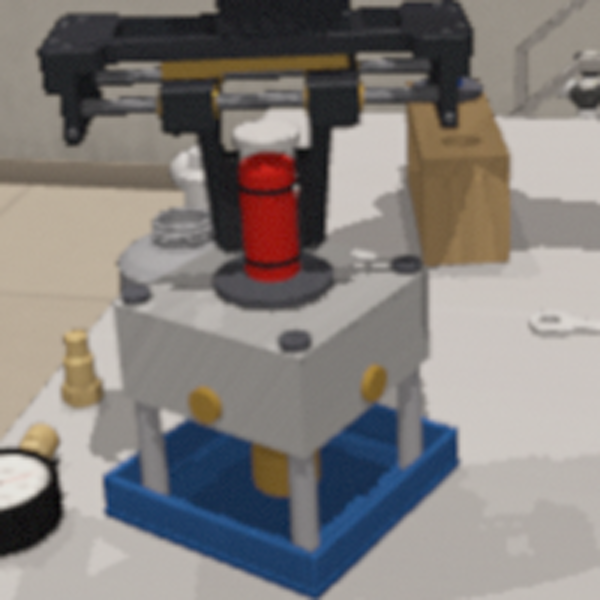

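The collar sits at or just above the housing top. A brass bushing is visible beneath at crop (285,470), lower edge about 495, so I'll check its height against the projection.

```bash
python3 - <<'E'
from h import *
for z in (5,27,38,60):print(z,(proj("side",[[532,212.5,z]])[0]-[190,180])*3)
E
```

```text
5 [283.27822572 476.90990553]
27 [280.98498437 439.78534772]
38 [279.82164568 420.8666823 ]
60 [277.46125151 382.30225819]
```

>>> servo_tool:
  steps:
    - [[0, 0, -2], 0]
    - [[0, 0, -3], 0]
    - [[0, 0, -3], 0]
    - [[0, 0, -3], 0]

```text
time: 8.3
eef_pos: [531.9, 212.4, 153.7]
orientation: [[-0.231, 0.973, 0.001], [0.973, 0.231, 0.0], [-0.0, 0.001, -1.0]]
wrist_force: [-1.1, -1.5, 4.8]
width: 24.7
finger_force: 45.0
```

The bushing is on the tray floor, and the contact force shows the collar is seated. I'll release and retreat.

>>> servo_tool:
  steps:
    - [[0, 0, 0], 0]
    - [[0, 0, 0], 0]
    - [[0, 0, 0], 0]
    - [[0, 0, 0], 0]
    - [[0, 0, 0], 0]
    - [[0, 0, 0], 0]
    - [[0, 0, 0], 0]
    - [[0, 0, 0], 0]
    - [[0, 0, 0], 0]
  gripper: 1

```text
time: 9.05
eef_pos: [531.6, 212.3, 152.7]
orientation: [[-0.231, 0.973, 0.0], [0.973, 0.231, 0.0], [0.0, 0.0, -1.0]]
wrist_force: [0.6, 0.7, 0.6]
width: 82.3
finger_force: 0.0
```

>>> servo_tool:
  steps:
    - [[0, 0, 6], 0]
    - [[0, 0, 18], 0]
    - [[0, 0, 35], 0]
    - [[0, 0, 55], 0]
    - [[0, 0, 80], 0]
    - [[0, 0, 100], 0]
    - [[0, 0, 115], 0]
    - [[0, 0, 120], 0]
    - [[0, 0, 120], 0]
    - [[0, 0, 120], 0]
    - [[0, 0, 120], 0]

```text
time: 9.97
eef_pos: [531.0, 211.8, 271.6]
orientation: [[-0.231, 0.973, -0.002], [0.973, 0.231, -0.001], [-0.001, -0.002, -1.0]]
wrist_force: [-0.2, -0.7, 0.3]
width: 88.2
finger_force: 0.0
```

```bash
python3 - <<'E'
from h import *
b=read_camera("side");s=sense();print(s['time'],s['eef_pos'],s['wrist_force'],s['width'])
cv2.imwrite("pics/s4.png",cv2.resize(b[180:380,190:390],None,fx=3,fy=3,interpolation=cv2.INTER_CUBIC)[:,:,::-1])
E
```

```text
10.0167 [531.02348278 211.81928301 271.56725783] [-0.53843961 -0.07767428  0.08619366] 87.89080499919945
```

View pics/s4.png

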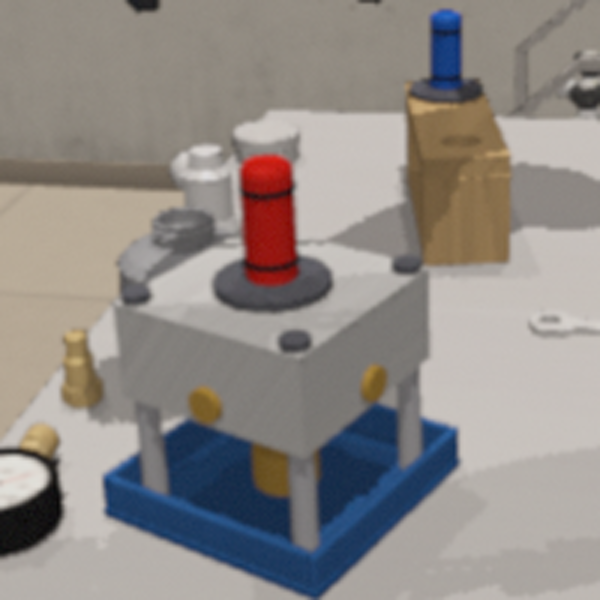

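The red drift stands upright with its collar at (272,280) on the housing. The bushing lies in the tray at (285,470), the blue drift is still in the rack, and the gripper is clear.

```bash
python3 -c "
from cell import *
print(finish_job())"
```

```text
the job is handed in; nothing more can be done
None
```

I handed the job in at about 10 s: the bushing is out and lying in the catch tray, the red drift is released and upright with its collar on the housing, and the blue drift is still in the rack; no verdict was returned.

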